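# Send a music-box drum and spring barrel to the parts wash

### The arm

A 6-joint arm with a two-finger parallel gripper is mounted at the origin on the work surface. World frame = base frame: x ahead of the robot, y to its left, z up, the work surface at z = 0. Lengths are in m, angles in rad, forces in N, time in s.
With the tool pointing down it reaches from about 0.25 to 0.775 m from the base axis. Payload 4 kg.
Tool frame: the origin (TCP) lies on the centre line of the jaws, within the pads' length; the fingertips stand robot.tips_ahead ahead of it and the grasp point (between the pads) lies 8 mm behind it (robot.tips_ahead is the distance from the TCP to the fingertips, in m); z points along the fingers, y is the line along which they close (so a half turn about z gives the same grasp; the last joint's range is limited). The gripper opens to 94 mm and grips with 3 to 60 N. Pads are 16 mm wide; open, the fingers measure 119 mm over their backs; the gripper's body (75 mm by 177 mm) begins 78 mm behind the grasp point.
Start: joints at [-1.389, 0.087, 1.371, -0, 1.684, -0.103], TCP at [0.155, -0.528, 0.217] pointing down, gripper open.
Joint ranges: [-3.1, 3.1], [-0.76, 2.03], [0.27, 2.55], [-1.08, 4.22], [0.17, 2.65], [-2.57, 2.57]. Speed limits (rad/s): [2.79, 2.79, 3.14, 3.14, 3.14, 3.14].

### API

Orientations are given as [roll, pitch, yaw] about the fixed x, y, z axes, in that order (R = Rz(yaw) Ry(pitch) Rx(roll)).
In Python, from bench import robot, snapshot, close_job, spotter gives the robot as it stands. The module is installed in compiled form; this text tells all that it offers.
- The arm moves only by the tool servo_tool, never from a script. Its argument "commands" is one flat list of numbers, 7 for each row, row after row: the shift along the tool's x, y, z in m, then the turn, a rotation vector about the tool's x, y, z in degrees, then the finger opening in m, from 0 to 0.094. In form: [x, y, z, ax, ay, az, grip, x, y, z, ax, ay, az, grip, ...]. A call has 1 to 10 rows; each row is the pose to reach, as a shift and turn from the pose commanded when the call began, along the tool's axes at that moment; what a row does not reach only later rows make up. A row lasts 1/8 s, in which the tool goes at most 62.5 mm and 10.7 degrees, less where a joint would pass 70% of its speed; a pose out of reach is approached as far as the arm can. A call with a gripper value outside its range is refused whole. The fingers move at their own pace and stop on an object; the grip force is fixed at half the most. Time passes only in rows, so rows that repeat a pose let the fingers close. It gives the time, the measured TCP pose, the force, the opening and the grip force at its end, in the units of the state.
- robot.get_obs(): the state, without advancing time (a new reading comes with each control period).
- snapshot(name): name is "side" or "top"; returns a dict with "img" (384x512x3 uint8, blue, green, red), "camera_matrix" (3x3 intrinsics, pixels), "extrinsics" (4x4, takes a point from camera to world coordinates). Camera axes: x right, y down, z forward; pixel columns grow to the right and rows downward; lengths in m; the calibration is good to about 2 mm. A picture is of the moment at which its call begins. There is no depth.
- close_job(): hands the job in; it is judged then, once.
Trained networks look in a picture, given as the dict that the camera call returned (one of the last four; its "shot" number tells which), for a name from the list of things; names that differ only in an ending like _2 or _b are one class to them, and where a whole thing is asked for, a point or a joint stands for the part that bears it (a point fixed in the world has none). Each returns a list of dicts, best first, with "conf" (0 to 1); they miss things now and then, are a little off and sometimes report something else, mostly with a low value. They report only what shows in the picture. A call takes as long as a camera call. They do not tell look-alikes from the thing itself.
- spotter.trace(name, picture): "region" (384x512 bool, what is visible of it) and "box" ([left, top, width, height] in pixels, round what is visible of it).
The state is a dict: "time": time; "joint_positions": joint angles; "qvel": joint speeds; "joint_torque": joint torques, N m; "tool_pos": TCP position; "ee_rot": TCP orientation; "wrist_force": force on the tool from outside, world axes, zero at the start; "wrist_torque": the same for the moment, N m; "width": finger opening in m; "finger_force": force on a finger pad.
Only numpy, scipy, OpenCV 4.12 (cv2) and the standard library are available. Lean on these libraries where they do the work, as an engineer would, in place of code of your own. Each camera call takes 0.05 s, during which the arm holds its last target. There are 200 camera calls.

### The job

From the sloped parts rack under the strip lamp, take the pinned drum and the round spring barrel and set them gently in the steel tip pan, leaving the U-shaped bracket in its compartment. When both lie in the pan, lift the pan by its handle to tip them into the grey hopper, then lower the pan fully back down and let go. Do not bump the lamp, and leave the other things on the bench where they are.

Things in the scene. Friction and masses are not known exactly. Their poses are not given: they have to be found in the camera images.
- rack: Fixed parts rack, 292 mm wide (y): white plastic compartments on a wooden stand. Origin: on the bench under it; x points away from the robot, z up. The floor rises at 30 deg towards +x, 90 mm long, from the low front lip. Three compartments, 92 mm wide inside, centred at y = -96, 0, +96 mm; dividers 4 mm thick, 36 mm above the floor (square to it), front lip 14 mm, back wall 20 mm.
- rack_lip (a point): Inner foot of the rack's front lip, mid-width: x = -45 mm, z = 35 mm in the rack frame; axes as the rack's. Each compartment holds one brass part (which one varies), lying on the sloped floor against this lip, so its origin is 14 mm up the slope from the lip; it stands up to 5 mm off the compartment's middle in y.
- lamp: Strip lamp fixed to the rack (same origin and axes): level aluminium tube, 24 mm diameter, 360 mm long along y, axis at x = -8 mm, z = 165 mm in the rack frame, just above and behind the parts, on two 10 mm posts at y = +-175 mm. It blocks a gripper coming straight down on the parts: come in tilted, square to the sloped floor.
- drum: Pinned music-box drum, brass, lying on its side: cylinder 28 mm diameter with plain end flanges, 34 mm long along its own y axis (along the rack's y at the start), about 80 g. Origin: at the start the middle of its underside, i.e. 14 mm from its axis; z then points square to the rack floor, x up the slope. Flat ends, 34 mm apart.
- barrel: Spring barrel, brass: a round upright cylinder 28 mm diameter, 20 mm high, with a small steel arbor 8 mm diameter and 8 mm high on top, about 70 g. Origin: centre of its underside; z along its axis, square to the rack floor at the start.
- bracket: U-shaped brass bracket, 28 mm (x) by 36 mm (y), 27 mm high, two 6 mm upright walls. Origin: centre of its underside. It stays in the rack.
- hopper: Fixed grey sheet-metal hopper, open box 140 (x) by 190 (y) by 70 mm high, walls and floor 4 mm. Origin: centre of its underside on the bench. The tip pan stands on its -x side (towards the robot).
- pan (a joint): Hinge angle of the steel tip pan, rad: 0 = fully down, grows as the handle is lifted up and over towards the hopper, stop at 1.75. The axis runs along the hopper's y through point pan_hinge. Stiff hinge (0.3 N m friction, pan 250 g): the pan stays where it is left; about 5 N at the handle lifts it. Parts slide out before 1.5 rad.
- pan_hinge (a point): Point on the pan's hinge axis, mid-width, above the hopper's near wall: x = -55 mm, z = 86 mm in the hopper frame. Axes as the hopper's.
- pan_floor (a point): Centre of the pan's inner floor, moving with the pan; axes are the hopper's while the pan is down. Pan 109 mm long (x), 162 mm wide (y) inside, walls 22 mm high on three sides, open towards the hopper. When down, it lies 56 mm from the hinge and 5 mm below it, the floor falling 5 deg away from the hopper so that parts do not roll out.
- pan_handle (a point): Centre of the pan's handle: a black bar 14 mm diameter, 30 mm long along the hopper's y, on a 8 mm stem, 30 mm clear of the pan's rear wall. It lies 140 mm from the hinge on the -x side and 4 mm above it (pan down). Pinched across its two flat ends (30 mm) from above it can pivot between the fingers.
- tub: White plastic tub, 76 mm diameter, 60 mm high. Origin: centre of its underside. To be left alone.
- hammer: Small hammer lying on the bench, about 220 mm long. Origin: on the underside, x along the handle to the head. To be left alone.
- block: Wooden assembly block, 120 by 160 by 55 mm. Origin: centre of its underside. To be left alone.
Not all that is in view belongs to the job. Leave any pink or purple look-alike of the barrel alone.

How it is judged:
On the way, in this order (a step that is already met when the one before it is completed fails the run):
1. the drum and the barrel both lie in the lowered pan, released and at rest (x of drum in the frame of pan_floor between -0.062 and 0.058 m and y of drum in the frame of pan_floor between -0.085 and 0.085 m and z of drum in the frame of pan_floor between -0.02 and 0.045 m and contact force between the fingers and drum below 0.1 N and linear speed of each of drum, barrel below 0.03 m/s and x of barrel in the frame of pan_floor between -0.062 and 0.058 m and y of barrel in the frame of pan_floor between -0.085 and 0.085 m and z of barrel in the frame of pan_floor between -0.02 and 0.045 m and contact force between the fingers and barrel below 0.1 N and value of joint pan below 0.1 rad), for 0.2 s.
2. the pan is tipped up and both parts are in the hopper (x of drum in the frame of hopper between -0.07 and 0.07 m and y of drum in the frame of hopper between -0.095 and 0.095 m and z of drum in the frame of hopper between -0.003 and 0.066 m and x of barrel in the frame of hopper between -0.07 and 0.07 m and y of barrel in the frame of hopper between -0.095 and 0.095 m and z of barrel in the frame of hopper between -0.003 and 0.066 m and value of joint pan above 0.5 rad), for 0.1 s.
At the end, for the whole second after the job is handed in: Drum and barrel lie at rest inside the hopper (inside its 140 x 190 mm outline and below its rim), the pan is back down (within 0.06 rad of its stop), and the bracket is within 20 mm of where it began (x of drum in the frame of hopper between -0.07 and 0.07 m and y of drum in the frame of hopper between -0.095 and 0.095 m and z of drum in the frame of hopper between -0.003 and 0.066 m and linear speed of each of drum, barrel below 0.03 m/s and x of barrel in the frame of hopper between -0.07 and 0.07 m and y of barrel in the frame of hopper between -0.095 and 0.095 m and z of barrel in the frame of hopper between -0.003 and 0.066 m and value of joint pan below 0.06 rad and distance of bracket from where it was at the start of the episode below 0.02 m); the robot touches nothing.
It fails at once if the drum falls into the pan (faster than 0.8 m/s, a drop of about 30 mm) instead of being set down (value of joint pan below 0.1 rad and linear speed of drum above 0.8 m/s and contact force between the fingers and drum below 0.1 N and x of drum in the frame of pan_floor between -0.062 and 0.058 m and y of drum in the frame of pan_floor between -0.085 and 0.085 m and z of drum in the frame of pan_floor above -0.02 m).
It fails at once if the barrel falls into the pan (faster than 0.8 m/s, a drop of about 30 mm) instead of being set down (value of joint pan below 0.1 rad and linear speed of barrel above 0.8 m/s and contact force between the fingers and barrel below 0.1 N and x of barrel in the frame of pan_floor between -0.062 and 0.058 m and y of barrel in the frame of pan_floor between -0.085 and 0.085 m and z of barrel in the frame of pan_floor above -0.02 m).
It fails at once if the lamp is bumped (more than 8 N) (contact force between lamp and the arm above 8 N or contact force between lamp and the fingers above 8 N).
It fails at once if the bracket is moved more than 20 mm (distance of bracket from where it was at the start of the episode above 0.02 m).
It fails at once if the tub, hammer or block is moved more than 30 mm (distance of any of tub, hammer, block from where it was at the start of the episode above 0.03 m).
It also fails if it takes over 72 s, if anything falls off the work surface, if the arm or the gripper's body presses on something with over 40 N, if the wrist force passes 120 N, or if a joint passes its speed limit or range.

## Working session

There is one attempt and no reset: what is moved stays moved. The work goes in short steps, Python scripts to look and compute and a tool call to move; the robot and the scene stay as the last step left them, time stands still between calls to the robot, and variables do not carry over. Pictures are saved under pics/ and viewed, at most 10 in all, crops included, and the job is handed in when it is done.

Besides the shell and the picture viewer there is one more tool, called after "Call:" by a JSON object that holds its "name" and its "arguments". servo_tool: Moves the arm, as the interface text tells. Its arguments: {"type":"object","properties":{"commands":{"type":"array","items":{"type":"number"}}},"required":["commands"]}

```bash
mkdir -p pics; python3 - <<'E'
from bench import robot, snapshot, spotter
import cv2,pickle,numpy as np
o=robot.get_obs(); print(o['time'],o['tool_pos'],o['ee_rot'],robot.tips_ahead)
for n in ['side','top']:
    s=snapshot(n); cv2.imwrite(f'pics/{n}0.png',s['img']); pickle.dump(s,open(f'{n}0.pkl','wb'))
    print(n,s['camera_matrix'].round(1).tolist(),s['extrinsics'].round(3).tolist())
    for k in ['rack','lamp','drum','barrel','bracket','hopper','pan','pan_handle','tub','hammer','block']:
        for d in spotter.trace(k,s)[:3]:
            r=np.argwhere(d['region']); c=r.mean(0)[::-1] if len(r) else None
            print(k,round(d['conf'],2),d['box'],c.round(1))
E
```

```text
0.0 [ 0.15442768 -0.52735267  0.21532408] [-3.13946590e+00 -2.11204234e-04  2.84777888e-01] 0.011
side [[448.0, 0.0, 258.4], [0.0, 448.0, 184.6], [0.0, 0.0, 1.0]] [[-0.795, -0.453, 0.403, 0.144], [-0.606, 0.609, -0.512, 0.498], [-0.013, -0.651, -0.759, 0.935], [0.0, 0.0, 0.0, 1.0]]
rack 0.61 [136.8, 188.6, 119.6, 188.8] [196.6 288.8]
lamp 0.97 [141.1, 193.2, 103.6, 184.6] [185.5 283.8]
barrel 0.72 [220.9, 343.3, 9.9, 16.2] [225.8 351. ]
barrel 0.67 [259.9, 294.2, 15.6, 20.6] [266.6 304.7]
barrel 0.55 [211.0, 282.3, 13.4, 11.1] [215.7 288.6]
bracket 0.73 [226.0, 247.5, 16.0, 20.2] [235.6 256.3]
bracket 0.44 [71.9, 223.5, 88.7, 81.3] [116.  263.4]
hopper 0.65 [223.7, 118.7, 112.8, 80.2] [279.8 154.6]
pan 0.91 [270.5, 127.1, 64.1, 61.7] [304.3 155.6]
pan_handle 0.84 [265.5, 121.0, 69.4, 67.1] [303.8 155.6]
tub 0.8 [173.9, 185.0, 31.2, 36.4] [189.7 201.8]
hammer 0.7 [139.8, 188.1, 115.7, 186.2] [196.7 289. ]
hammer 0.64 [301.8, 97.5, 72.2, 40.9] [335.3 118.2]
block 0.76 [72.4, 222.5, 85.9, 84.6] [116.1 263.6]
block 0.65 [266.9, 124.3, 72.1, 62.9] [303.9 155.8]
top [[356.4, 0.0, 248.5], [
[... 179 characters left out ...]
56.4, 54.8] [142.6 216.6]
rack 0.61 [368.1, 169.7, 30.7, 73.8] [380.7 197. ]
lamp 0.65 [58.3, 193.3, 159.6, 47.9] [138.9 212.4]
drum 0.72 [62.6, 191.6, 156.6, 56.0] [142.9 216.6]
barrel 0.45 [148.0, 222.9, 7.4, 9.5] [150.8 227.9]
barrel 0.43 [164.5, 260.4, 10.1, 9.0] [170.6 263.2]
bracket 0.71 [174.0, 216.7, 13.6, 14.1] [181.3 221.9]
bracket 0.43 [112.8, 230.8, 13.4, 7.9] [116.8 235.2]
hopper 0.79 [259.6, 142.8, 73.3, 95.1] [297. 187.]
pan 0.66 [263.1, 183.7, 69.3, 53.3] [300.9 206.9]
pan_handle 0.62 [265.8, 183.2, 68.2, 55.9] [300.8 207. ]
tub 0.87 [193.0, 141.5, 21.3, 29.0] [205.6 155.4]
hammer 0.96 [370.6, 168.6, 28.3, 73.1] [381.3 193.4]
block 0.9 [102.3, 128.4, 58.2, 43.9] [130.8 150.7]
```

```bash
python3 - <<'E'
import cv2
a=cv2.imread('pics/side0.png')[90:390,60:390]; cv2.imwrite('pics/s0c.png',cv2.resize(a,None,fx=2,fy=2,interpolation=2)[:600,:800])
a=cv2.imread('pics/top0.png')[125:290,50:410]; cv2.imwrite('pics/t0c.png',cv2.resize(a,(792,363),interpolation=2))
E
```

```text
(no output)
```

View pics/s0c.png

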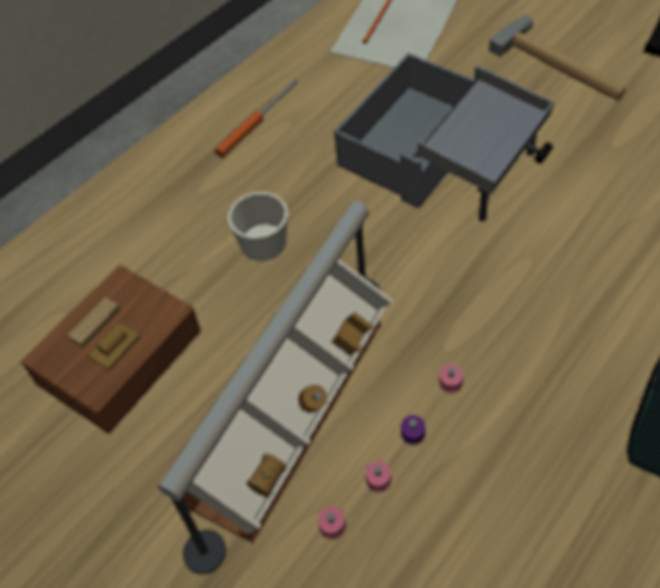

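View pics/t0c.png

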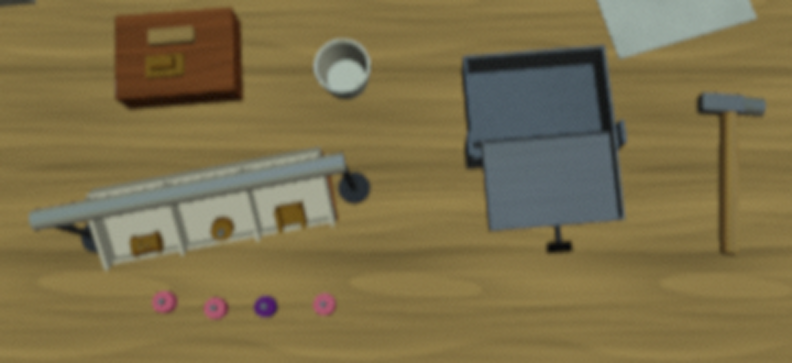

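The side view shows the drum at (193,327), the barrel at (216,289) and the bracket at (236,257). The pan handle is at (330,166). In the top view the handle is at (304,237) and the parts are at (116,235), (150,229) and (182,223). The pink and purple ones are decoys in front of the rack.

```bash
cat > h.py <<'E'
import numpy as np, pickle
from scipy.spatial.transform import Rotation as R
from scipy.optimize import least_squares
def proj(s,P):
    E=s['extrinsics']; p=(np.atleast_2d(P)-E[:3,3])@E[:3,:3]
    q=p@s['camera_matrix'].T; return q[:,:2]/q[:,2:]
def w(pose,L):
    L=np.atleast_2d(L)/1000.; c,s_=np.cos(pose[2]),np.sin(pose[2])
    return np.c_[pose[0]+c*L[:,0]-s_*L[:,1],pose[1]+s_*L[:,0]+c*L[:,1],L[:,2]]
E
cat > fit.py <<'E'
from h import *
S=pickle.load(open('side0.pkl','rb'));T=pickle.load(open('top0.pkl','rb'))
n=np.array([-.5,.8660]);u=np.array([.866,.5])
def part(h,y,k): q=np.array([-45,35])+14*u+h*n; return [q[0],96*k+y,q[1]]
lamp=[[-8,180,165],[-8,-180,165]]
mT=np.array([[65,224.5],[205.9,198.6],[116.4,235.5],[150,229],[182.3,222.7]])
mS=np.array([[147.5,335],[239.5,194.5],[193.5,327.5],[216.5,289.5],[236,257]])
def fr(p):
    L=lamp+[part(14,p[3],1),part(15,p[4],0),part(16,p[5],-1)]
    P=w(p,L); return np.r_[(proj(T,P)-mT).ravel(),(proj(S,P)-mS).ravel(),p[3:]/4]
r=least_squares(fr,[.36,.2,.1,0,0,0],loss='soft_l1'); print('rack',r.x.round(4)); print(r.fun.round(1))
A=[[70,95,70],[70,-95,70],[-195,0,90]]
hT=np.array([[260.5,151.4],[324.5,146.8],[304.1,236.8]]);hS=np.array([[228.5,158.5],[264,117.5],[330.5,166]])
def fh(p): P=w(p,A); return np.r_[(proj(T,P)-hT).ravel(),(proj(S,P)-hS).ravel()]
g=least_squares(fh,[.4,-.2,.0],loss='soft_l1'); print('hop',g.x.round(4)); print(g.fun.round(1))
pickle.dump((r.x,g.x),open('poses.pkl','wb'))
for nm,k,y in [('drum',1,r.x[3]),('barrel',0,r.x[4]),('bracket',-1,r.x[5])]: print(nm,w(r.x,part(14,y,k)).round(4))
print('handle',w(g.x,[-195,0,90]).round(4),'hinge',w(g.x,[-55,0,86]).round(4))
E
python3 fit.py
```

```text
rack [ 0.5433  0.2023  0.1973 -0.781   0.2981  4.2201]
[ 0.2  0.6  0.4 -0.4 -0.4  0.3 -0.5  0.5 -0.5  0.7 -2.5  0.8  0.1 -1.1
 -0.1 -0.3  0.  -0.6  0.6 -1.4 -0.2  0.1  1.1]
hop [ 0.6712 -0.2177  0.0917]
[-0.8 -0.1 -0.4 -0.8 -0.1  1.3 -1.1 -2.7  0.3 -1.4  2.3  0.2]
drum [[0.4855 0.2879 0.0541]]
barrel [[0.5042 0.1948 0.0541]]
bracket [[0.5222 0.1045 0.0541]]
handle [[ 0.477  -0.2356  0.09  ]] hinge [[ 0.6164 -0.2228  0.086 ]]
```

```bash
cat >> h.py <<'E'
def Rt(yaw,tilt=0):  # tool y = -local y, z down, tilted outward by tilt deg
    t=np.radians(tilt); c,s=np.cos(t),np.sin(t)
    return (R.from_euler('z',yaw)*R.from_matrix(np.array([[c,0,s],[0,-1,0],[s,0,-c]])))
def rel(obs_pos,obs_rot,tg):
    for p,r in tg:
        d=obs_rot.inv().apply(np.array(p)-obs_pos); v=(obs_rot.inv()*r).as_rotvec(degrees=True)
        print((d*1000).round(1).tolist(),'mm',v.round(1).tolist())
def now():
    from bench import robot
    o=robot.get_obs(); print('t',round(o['time'],2),np.round(o['tool_pos'],4),np.round(o['ee_rot'],3),'F',np.round(o['wrist_force'],1),'w',round(float(o['width']),4))
    return np.array(o['tool_pos']),R.from_euler('xyz',o['ee_rot'])
ra,ho=pickle.load(open('poses.pkl','rb'))
E
python3 - <<'E'
from h import *
p,r=now(); D=np.array([.4855,.2879,.0541]); q=Rt(ra[2],30); n=-q.as_matrix()[:,2]
rel(p,r,[([.38,-.15,.30],Rt(ra[2])),(D+.11*n,q)])
print(q.as_matrix().round(3))
E
```

```text
t 1.2 [ 0.1545 -0.5279  0.2165] [3.142 0.    0.285] F [ 0.2 -0.2 -0.1] w 0.0941
[322.5, -299.3, -83.5] mm [0.0, 0.0, 5.0]
[492.0, -694.7, 67.1] mm [-1.3, 30.0, 4.9]
[[ 0.849  0.196  0.49 ]
 [ 0.17  -0.981  0.098]
 [ 0.5    0.    -0.866]]
```

Call:
{"name": "servo_tool", "arguments": {"commands": [0.06,-0.02,-0.04,0,0,1,0.048,0.12,-0.04,-0.08,0,0,3,0.048,0.17,-0.08,-0.083,0,0,5,0.048,0.21,-0.13,-0.083,0,0,5,0.048,0.25,-0.18,-0.083,0,0,5,0.048,0.29,-0.24,-0.083,0,0,5,0.048,0.322,-0.3,-0.083,0,0,5,0.048,0.345,-0.355,-0.07,0,4,5,0.048,0.365,-0.41,-0.05,0,8,5,0.048,0.39,-0.46,-0.03,0,12,5,0.048]}}

```text
time: 2.45
tool_pos: [0.3951, -0.006, 0.2569]
ee_rot: [-3.133, -0.214, 0.196]
wrist_force: [1.1, -0.0, 0.2]
width: 0.0482
finger_force: 0.0
```

```bash
python3 - <<'E'
from h import *
p,r=now(); D=np.array([.4855,.2879,.0541]); q=Rt(ra[2],30); n=-q.as_matrix()[:,2]
rel(p,r,[(D+.11*n,q)])
E
```

```text
t 2.45 [ 0.3951 -0.006   0.2569] [-3.133 -0.214  0.196] F [ 1.1 -0.   0.2] w 0.0482
[65.9, -269.5, 126.7] mm [-0.5, 17.8, -0.2]
```

Call:
{"name": "servo_tool", "arguments": {"commands": [0.01,-0.055,0.015,0,4,0,0.048,0.02,-0.11,0.04,0,8,0,0.048,0.035,-0.165,0.07,0,12,0,0.048,0.05,-0.22,0.1,0,16,0,0.048,0.066,-0.269,0.126,0,18,0,0.048,0.066,-0.269,0.126,0,18,0,0.048,0.066,-0.269,0.126,0,18,0,0.048]}}

```text
time: 3.32
tool_pos: [0.4306, 0.2748, 0.1496]
ee_rot: [-3.132, -0.523, 0.194]
wrist_force: [-0.1, 0.3, -0.3]
width: 0.048
finger_force: 0.0
```

```bash
python3 - <<'E'
from h import *
from bench import snapshot
import cv2
p,r=now(); D=np.array([.4855,.2879,.0541]); q=Rt(ra[2],30)
rel(p,r,[(D,q)])
a=snapshot('side')['img'][170:380,130:330]; b=snapshot('top')['img'][170:310,60:230]
a=cv2.resize(a,(400,420),interpolation=2); b=cv2.resize(b,(400,329),interpolation=2)
c=np.zeros((420,800,3),np.uint8); c[:,:400]=a; c[:329,400:]=b; cv2.imwrite('pics/pre1.png',c)
E
```

```text
t 3.33 [0.4306 0.2748 0.1496] [-3.132 -0.523  0.194] F [-0.1  0.3 -0.3] w 0.048
[1.1, -1.2, 110.9] mm [-0.5, 0.0, -0.2]
```

View pics/pre1.png

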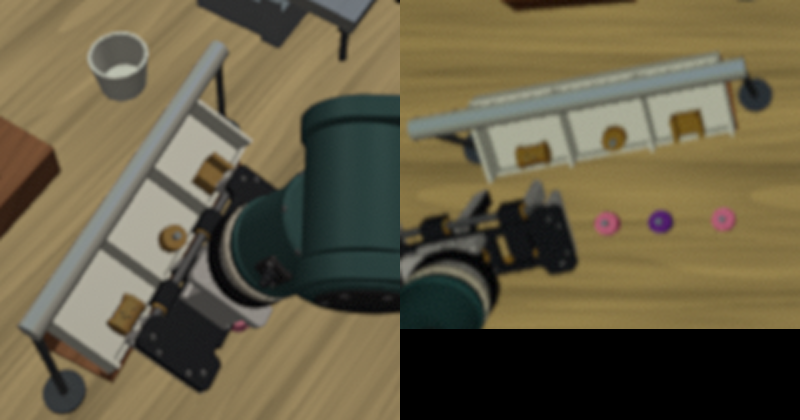

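Drum is at top crop (534,155), fingers at about (480,205) and (535,190). I'll check the projected finger positions against this.

```bash
python3 - <<'E'
from h import *
S=pickle.load(open('side0.pkl','rb'));T=pickle.load(open('top0.pkl','rb'))
p,r=now()
P=p+r.apply([[0,.030,.011],[0,-.030,.011],[0,.03,-.086],[0,-.03,-.086]])
print('top',((proj(T,P)-[60,170])*2.353+[400,0]).round()); print('side',((proj(S,P)-[130,170])*2).round())
D=np.array([[.4855,.2879,.0541]])
print(((proj(T,D)-[60,170])*2.353+[400,0]).round(),((proj(S,D)-[130,170])*2).round())
E
```

```text
t 3.42 [0.4316 0.2739 0.1509] [-3.13  -0.525  0.191] F [-0.1  0.7 -0.1] w 0.0483
top [[539. 186.]
 [483. 196.]
 [516. 229.]
 [454. 241.]]
side [[179. 269.]
 [147. 324.]
 [221. 247.]
 [187. 307.]]
[[532. 155.]] [[127. 314.]]
```

Projections agree with the image, so I'm descending.

Call:
{"name": "servo_tool", "arguments": {"commands": [0,-0.001,0.03,0,0,0,0.048,0,-0.001,0.055,0,0,0,0.048,0,-0.001,0.075,0,0,0,0.048,0,-0.001,0.092,0,0,0,0.048,0,-0.001,0.102,0,0,0,0.048,0,-0.001,0.108,0,0,0,0.048,0,-0.001,0.11,0,0,0,0.048,0,-0.001,0.11,0,0,0,0.048]}}

```text
time: 4.42
tool_pos: [0.4845, 0.2875, 0.0547]
ee_rot: [-3.131, -0.524, 0.193]
wrist_force: [-0.6, 0.1, 0.2]
width: 0.0482
finger_force: 0.0
```

Call:
{"name": "servo_tool", "arguments": {"commands": [0,0,0,0,0,0,0.03,0,0,0,0,0,0,0.02,0,0,0,0,0,0,0.02,0,0,0,0,0,0,0.02,0,0,0,0,0,0,0.02]}}

```text
time: 5.05
tool_pos: [0.4843, 0.2876, 0.0545]
ee_rot: [-3.131, -0.524, 0.193]
wrist_force: [-2.2, -0.1, 2.6]
width: 0.0337
finger_force: 30.0
```

Call:
{"name": "servo_tool", "arguments": {"commands": [0,0,-0.02,0,0,0,0.02,0,0,-0.06,0,0,0,0.02,0,0,-0.1,0,0,0,0.02,0,0,-0.14,0,0,0,0.02,0,0,-0.14,0,0,0,0.02]}}

```text
time: 5.68
tool_pos: [0.4166, 0.2735, 0.1792]
ee_rot: [-3.128, -0.53, 0.192]
wrist_force: [0.2, -0.3, -0.4]
width: 0.0338
finger_force: 30.0
```

```bash
python3 - <<'E'
from h import *
p,r=now(); q=Rt(ho[2],0)
t=w(ho,[-146,32,94])[0]; print(t)
rel(p,r,[([.42,.0,.22],q),(t+[0,0,.1],q)])
E
```

```text
t 5.67 [0.4166 0.2735 0.1792] [-3.128 -0.53   0.192] F [ 0.2 -0.3 -0.4] w 0.0338
[ 0.52290216 -0.19922708  0.094     ]
[-21.7, 268.3, -63.5] mm [-2.3, -30.3, 5.8]
[19.5, 484.3, -12.2] mm [-2.3, -30.3, 5.8]
```

Call:
{"name": "servo_tool", "arguments": {"commands": [-0.004,0.054,-0.013,0,-5,1,0.02,-0.008,0.108,-0.026,0,-10,2,0.02,-0.013,0.161,-0.038,-1,-15,3,0.02,-0.017,0.215,-0.051,-1,-20,4,0.02,-0.022,0.268,-0.063,-2,-25,5,0.02,-0.012,0.322,-0.05,-2,-30,6,0.02,0,0.376,-0.037,-2,-30,6,0.02,0.01,0.43,-0.024,-2,-30,6,0.02,0.02,0.484,-0.012,-2,-30,6,0.02,0.02,0.484,-0.012,-2,-30,6,0.02]}}

```text
time: 6.92
tool_pos: [0.522, -0.203, 0.1863]
ee_rot: [-3.136, 0.008, 0.084]
wrist_force: [-0.3, 0.7, -0.6]
width: 0.0338
finger_force: 30.0
```

```bash
python3 - <<'E'
from h import *
from bench import snapshot
import cv2
p,r=now(); q=Rt(ho[2],0)
rel(p,r,[(w(ho,[-146,32,94])[0],q)])
a=snapshot('side')['img'][90:240,200:400]; b=snapshot('top')['img'][130:280,230:430]
c=np.hstack([cv2.resize(i,(400,300),interpolation=2) for i in (a,b)]); cv2.imwrite('pics/pan1.png',c)
S=pickle.load(open('side0.pkl','rb'));T=pickle.load(open('top0.pkl','rb'))
P=np.vstack([w(ho,[[-195,15,90],[-195,-15,90],[-165,81,98],[-165,-81,98],[-195,0,90]])])
print(((proj(S,P)-[200,90])*2).round().tolist(),((proj(T,P)-[230,130])*2+[400,0]).round().tolist())
E
```

```text
t 6.92 [ 0.522  -0.203   0.1863] [-3.136  0.008  0.084] F [-0.3  0.7 -0.6] w 0.0338
[2.0, -3.2, 92.3] mm [-0.3, 0.5, -0.4]
[[260.0, 160.0], [271.0, 145.0], [216.0, 180.0], [273.0, 102.0], [266.0, 152.0]] [[537.0, 217.0], [559.0, 215.0], [487.0, 199.0], [605.0, 188.0], [548.0, 216.0]]
```

View pics/pan1.png

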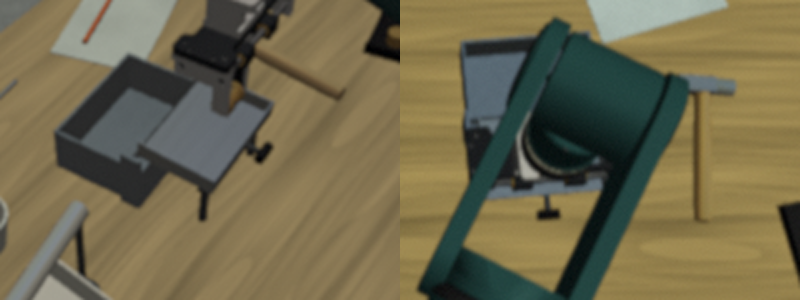

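```bash
python3 - <<'E'
from h import *
S=pickle.load(open('side0.pkl','rb'));T=pickle.load(open('top0.pkl','rb'))
A=[[70,95,70],[70,-95,70],[-195,0,90],[-167,83,98],[-167,-83,98]]
hT=np.array([[260.5,151.4],[324.5,146.8],[304,236.9],[272.6,229.5],[333.2,222.7]]);hS=np.array([[228.5,158.5],[264,117.5],[330.5,166],[303,181.5],[336,141.3]])
def fh(p): P=w(p,A); return np.r_[(proj(T,P)-hT).ravel(),(proj(S,P)-hS).ravel()]
for z in (0,10,20):
    for a in A: a[2]+=z and 10
    g=least_squares(fh,[.67,-.2,.09],loss='soft_l1'); print(z,g.cost,'hop',g.x.round(4),w(g.x,A)[2]); print(g.fun.round(1))
E
```

```text
0 11.357732128636371 hop [ 0.6732 -0.2171  0.0864] [ 0.47892391 -0.23393461  0.09      ]
[-0.9 -0.9 -0.5 -1.3 -0.6  0.5 -0.4 -0.1 -0.2  1.6 -1.9 -3.  -0.1 -1.6
  1.3  0.3  4.  -0.9  0.5 -0.4]
10 22.27375429009129 hop [ 0.6708 -0.2142  0.0811] [ 0.47647237 -0.22994121  0.1       ]
[-1.7 -1.5 -0.6 -1.6 -1.5  1.1 -1.5  0.1 -0.7  2.2 -2.2 -4.7  0.1 -3.4
  1.8 -1.1  4.1 -2.3  1.2 -1.9]
20 35.79734716473897 hop [ 0.6692 -0.2117  0.0781] [ 0.47477672 -0.22692303  0.11      ]
[-2.4 -2.3 -0.6 -2.2 -2.   1.3 -2.4  0.2 -0.9  2.4 -2.7 -6.7  0.1 -5.4
  2.2 -2.8  4.2 -4.   1.7 -3.7]
```

Call:
{"name": "servo_tool", "arguments": {"commands": [0.001,-0.002,0.03,0,0,0,0.02,0.002,-0.003,0.055,0,0,0,0.02,0.002,-0.003,0.072,0,0,0,0.02,0.002,-0.003,0.082,0,0,0,0.02,0.002,-0.003,0.087,0,0,0,0.02,0.002,-0.003,0.089,0,0,0,0.02,0.002,-0.003,0.089,0,0,0,0.02]}}

```text
time: 7.9
tool_pos: [0.5242, -0.1967, 0.103]
ee_rot: [-3.14, 0.0, 0.089]
wrist_force: [0.4, -0.4, 0.2]
width: 0.0339
finger_force: 30.0
```

Call:
{"name": "servo_tool", "arguments": {"commands": [0,0,0.003,0,0,0,0.02,0,0,0.006,0,0,0,0.02,0,0,0.006,0,0,0,0.02]}}

```text
time: 8.28
tool_pos: [0.5236, -0.1965, 0.096]
ee_rot: [-3.139, 0.002, 0.089]
wrist_force: [0.2, 0.4, -0.6]
width: 0.0344
finger_force: 30.0
```

Call:
{"name": "servo_tool", "arguments": {"commands": [0,0,0,0,0,0,0.04,0,0,0,0,0,0,0.046,0,0,0,0,0,0,0.048,0,0,0,0,0,0,0.048,0,0,-0.02,0,0,0,0.048,0,0,-0.06,0,0,0,0.048,0,0,-0.11,0,0,0,0.048,0,0,-0.11,0,0,0,0.048]}}

```text
time: 9.28
tool_pos: [0.5264, -0.1979, 0.2122]
ee_rot: [3.138, -0.008, 0.089]
wrist_force: [0.5, -0.2, 0.4]
width: 0.0481
finger_force: 0.0
```

```bash
python3 - <<'E'
from h import *
from bench import snapshot
import cv2
p,r=now(); B=np.array([.5042,.1948,.0541]); q=Rt(ra[2],30); n=-q.as_matrix()[:,2]
rel(p,r,[([.42,-.02,.22],Rt(ra[2],10)),(B+.11*n,q)])
a=snapshot('side')['img'][90:240,200:400]; cv2.imwrite('pics/pan2.png',cv2.resize(a,(800,600),interpolation=2))
E
```

```text
t 9.28 [ 0.5264 -0.1979  0.2122] [ 3.138 -0.008  0.089] F [ 0.5 -0.2  0.4] w 0.0481
[-90.0, -186.7, -9.1] mm [0.8, 9.5, -6.2]
[-42.2, -387.4, 61.3] mm [1.8, 29.5, -6.0]
```

View pics/pan2.png

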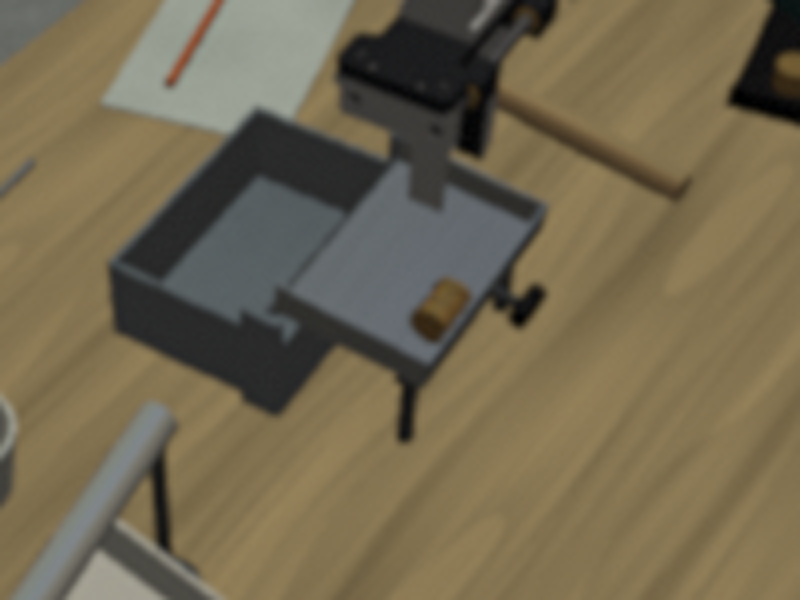

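The drum lies in the pan against its rear wall at (440,308). Next is the barrel.

Call:
{"name": "servo_tool", "arguments": {"commands": [-0.024,-0.047,-0.003,0,2,-2,0.048,-0.046,-0.094,-0.006,0,4,-3,0.048,-0.068,-0.14,-0.009,0,7,-5,0.048,-0.09,-0.187,-0.009,1,10,-6,0.048,-0.078,-0.237,0.01,1,15,-6,0.048,-0.066,-0.287,0.028,1,20,-6,0.048,-0.054,-0.337,0.045,2,25,-6,0.048,-0.042,-0.387,0.061,2,30,-6,0.048,-0.042,-0.387,0.061,2,30,-6,0.048,-0.042,-0.387,0.061,2,30,-6,0.048]}}

```text
time: 10.58
tool_pos: [0.4469, 0.1848, 0.1451]
ee_rot: [-3.132, -0.521, 0.194]
wrist_force: [-0.6, -0.3, -0.5]
width: 0.048
finger_force: 0.0
```

```bash
python3 - <<'E'
from h import *
p,r=now(); B=np.array([.5042,.1948,.0541]); q=Rt(ra[2],30)
rel(p,r,[(B,q)])
E
```

```text
t 10.57 [0.4469 0.1848 0.1451] [-3.132 -0.521  0.194] F [-0.6 -0.3 -0.5] w 0.048
[5.1, 2.3, 107.8] mm [-0.5, 0.2, -0.1]
```

Call:
{"name": "servo_tool", "arguments": {"commands": [0.002,0.001,0.03,0,0,0,0.048,0.004,0.002,0.055,0,0,0,0.048,0.005,0.002,0.075,0,0,0,0.048,0.005,0.002,0.092,0,0,0,0.048,0.005,0.002,0.102,0,0,0,0.048,0.005,0.002,0.106,0,0,0,0.048,0.005,0.002,0.107,0,0,0,0.048,0.005,0.002,0.107,0,0,0,0.048]}}

```text
time: 11.58
tool_pos: [0.5048, 0.1953, 0.0569]
ee_rot: [-3.131, -0.524, 0.193]
wrist_force: [0.3, 0.8, 0.3]
width: 0.0482
finger_force: 0.0
```

Call:
{"name": "servo_tool", "arguments": {"commands": [0,0,0,0,0,0,0.03,0,0,0,0,0,0,0.015,0,0,0,0,0,0,0.015,0,0,0,0,0,0,0.015,0,0,0,0,0,0,0.015]}}

```text
time: 12.2
tool_pos: [0.5047, 0.1954, 0.0566]
ee_rot: [-3.131, -0.524, 0.193]
wrist_force: [-2.1, -0.6, 3.0]
width: 0.0271
finger_force: 30.0
```

Call:
{"name": "servo_tool", "arguments": {"commands": [0,0,-0.01,0,0,0,0.015,0,0,-0.03,0,0,0,0.015,0,0,-0.06,0,0,0,0.015,0,0,-0.1,0,0,0,0.015,0,0,-0.13,0,0,0,0.015,0,0,-0.13,0,0,0,0.015]}}

```text
time: 12.95
tool_pos: [0.4414, 0.1819, 0.1717]
ee_rot: [-3.13, -0.528, 0.193]
wrist_force: [1.1, 0.2, -1.8]
width: 0.0274
finger_force: 30.0
```

```bash
python3 - <<'E'
from h import *
from bench import snapshot
import cv2
p,r=now(); q=Rt(ho[2],0)
t=w(ho,[-130,-36,96])[0]; print(t)
rel(p,r,[([.42,.0,.22],q),(t+[0,0,.1],q)])
T=snapshot('top'); a=T['img'][180:290,90:240]; a=cv2.resize(a,(800,587),interpolation=2)
S=snapshot('side'); b=S['img'][200:310,170:320]; b=cv2.resize(b,(800,587),interpolation=2)
cv2.imwrite('pics/b1.png',np.hstack([cv2.resize(b,(400,293)),cv2.resize(a,(400,293))]))
E
```

```text
t 12.95 [0.4414 0.1819 0.1717] [-3.13  -0.528  0.193] F [ 1.1  0.2 -1.8] w 0.0274
[ 0.54506149 -0.26547634  0.096     ]
[-23.9, 173.6, -71.9] mm [-2.2, -30.2, 5.8]
[26.1, 458.8, -18.2] mm [-2.2, -30.2, 5.8]
```

View pics/b1.png

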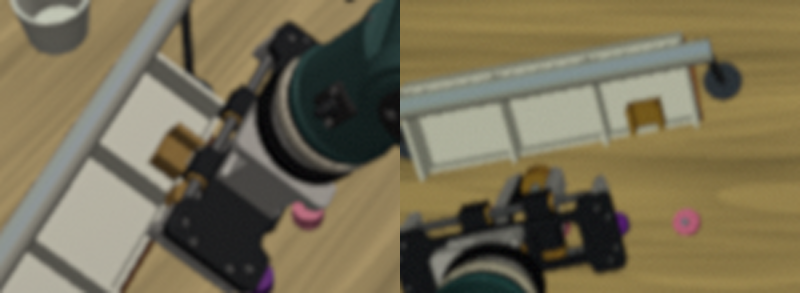

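The barrel is held at (538,180) in the right crop, and the bracket sits undisturbed in its compartment.

Call:
{"name": "servo_tool", "arguments": {"commands": [-0.006,0.043,-0.018,0,-6,1,0.015,-0.012,0.087,-0.036,0,-12,2,0.015,-0.018,0.13,-0.054,-1,-18,3,0.015,-0.024,0.174,-0.072,-2,-24,5,0.015,-0.015,0.231,-0.065,-2,-30,6,0.015,-0.005,0.288,-0.055,-2,-30,6,0.015,0.006,0.345,-0.045,-2,-30,6,0.015,0.016,0.402,-0.032,-2,-30,6,0.015,0.026,0.459,-0.018,-2,-30,6,0.015,0.026,0.459,-0.018,-2,-30,6,0.015]}}

```text
time: 14.3
tool_pos: [0.5442, -0.2692, 0.1862]
ee_rot: [-3.134, 0.01, 0.085]
wrist_force: [-0.4, 1.1, -1.5]
width: 0.0268
finger_force: 30.0
```

```bash
python3 - <<'E'
from h import *
p,r=now(); q=Rt(ho[2],0)
rel(p,r,[(w(ho,[-130,-36,96])[0],q)])
E
```

```text
t 14.3 [ 0.5442 -0.2692  0.1862] [-3.134  0.01   0.085] F [-0.4  1.1 -1.5] w 0.0268
[2.1, -2.9, 90.2] mm [-0.4, 0.6, -0.4]
```

Call:
{"name": "servo_tool", "arguments": {"commands": [0.001,-0.002,0.03,0,0,0,0.015,0.002,-0.003,0.055,0,0,0,0.015,0.002,-0.003,0.072,0,0,0,0.015,0.002,-0.003,0.082,0,0,0,0.015,0.002,-0.003,0.088,0,0,0,0.015,0.002,-0.003,0.091,0,0,0,0.015,0.002,-0.003,0.091,0,0,0,0.015]}}

```text
time: 15.18
tool_pos: [0.5465, -0.2629, 0.1028]
ee_rot: [-3.14, 0.001, 0.089]
wrist_force: [-0.2, 0.0, -1.0]
width: 0.0273
finger_force: 30.0
```

Call:
{"name": "servo_tool", "arguments": {"commands": [0,0,0.003,0,0,0,0.015,0,0,0.006,0,0,0,0.015,0,0,0.006,0,0,0,0.015]}}

```text
time: 15.55
tool_pos: [0.5464, -0.2628, 0.0965]
ee_rot: [-3.14, 0.001, 0.089]
wrist_force: [0.1, -0.1, -0.2]
width: 0.027
finger_force: 30.0
```

Call:
{"name": "servo_tool", "arguments": {"commands": [0,0,0,0,0,0,0.03,0,0,0,0,0,0,0.04,0,0,0,0,0,0,0.044,0,0,0,0,0,0,0.044,0,0,-0.02,0,0,0,0.044,0,0,-0.06,0,0,0,0.044,0,0,-0.11,0,0,0,0.044,0,0,-0.11,0,0,0,0.044]}}

```text
time: 16.55
tool_pos: [0.5487, -0.2642, 0.2124]
ee_rot: [3.137, -0.008, 0.089]
wrist_force: [-0.2, -0.2, 0.3]
width: 0.0438
finger_force: 0.0
```

```bash
python3 - <<'E'
from h import *
p,r=now(); q=Rt(.089,0)
rel(p,r,[([.44,-.235,.20],q)])
E
```

```text
t 16.55 [ 0.5487 -0.2642  0.2124] [ 3.137 -0.008  0.089] F [-0.2 -0.2  0.3] w 0.0438
[-105.7, -38.8, 11.5] mm [0.2, -0.4, 0.0]
```

Call:
{"name": "servo_tool", "arguments": {"commands": [-0.04,-0.015,0.004,0,0,0,0.05,-0.08,-0.03,0.008,0,0,0,0.05,-0.106,-0.039,0.01,0,0,0,0.05,-0.106,-0.039,0.01,0,0,0,0.05]}}

```text
time: 17.05
tool_pos: [0.4358, -0.2329, 0.1954]
ee_rot: [-3.138, 0.003, 0.088]
wrist_force: [0.1, 0.4, -0.2]
width: 0.05
finger_force: 0.0
```

```bash
python3 - <<'E'
from h import *
from bench import snapshot
import cv2
p,r=now()
a=snapshot('side')['img'][100:220,220:380]; b=snapshot('top')['img'][130:280,230:430]
cv2.imwrite('pics/pan3.png',np.hstack([cv2.resize(a,(480,360),interpolation=2),cv2.resize(b,(320,360),interpolation=2)]))
S=pickle.load(open('side0.pkl','rb'))
for h in ([.6712,-.2177,.0917],[.6732,-.2171,.0864]):
  P=w(h,[[-195,15,90],[-195,-15,90],[-195,0,90]]); print(P[2],((proj(S,P)-[220,100])*3).round().tolist())
E
```

```text
t 17.05 [ 0.4358 -0.2329  0.1954] [-3.138e+00  3.000e-03  8.800e-02] F [ 0.1  0.4 -0.2] w 0.05
[ 0.47701929 -0.23555645  0.09      ] [[331.0, 210.0], [346.0, 188.0], [338.0, 199.0]]
[ 0.47892738 -0.23392705  0.09      ] [[328.0, 210.0], [343.0, 188.0], [335.0, 199.0]]
```

View pics/pan3.png

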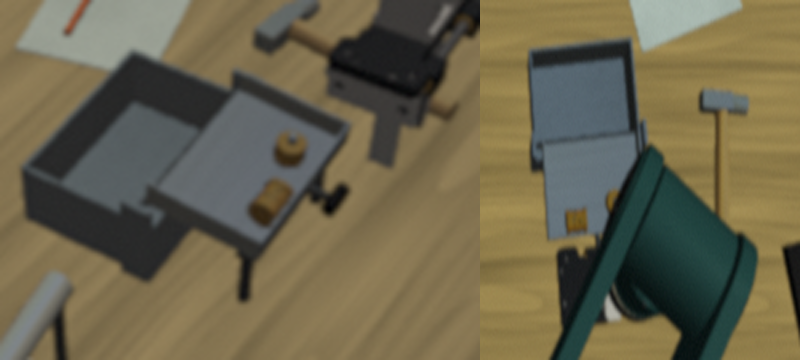

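Both parts lie in the pan: barrel at (290,150), drum at (270,202). The handle is at about (333,200), matching the second fit.

```bash
python3 - <<'E'
from h import *
p,r=now(); q=Rt(.088,0)
rel(p,r,[([.4785,-.234,.12],q),([.4785,-.234,.084],q)])
E
```

```text
t 17.15 [ 0.4376 -0.2335  0.1959] [-3.139e+00  1.000e-03  8.900e-02] F [ 0.6 -0.2  0.4] w 0.0501
[40.8, 4.3, 75.9] mm [-0.2, 0.1, 0.1]
[40.9, 4.4, 111.9] mm [-0.2, 0.1, 0.1]
```

Call:
{"name": "servo_tool", "arguments": {"commands": [0.02,0.002,0.02,0,0,0,0.05,0.04,0.004,0.045,0,0,0,0.05,0.041,0.004,0.07,0,0,0,0.05,0.041,0.004,0.09,0,0,0,0.05,0.041,0.004,0.104,0,0,0,0.05,0.041,0.004,0.112,0,0,0,0.05,0.041,0.004,0.112,0,0,0,0.05]}}

```text
time: 18.02
tool_pos: [0.4784, -0.2336, 0.084]
ee_rot: [-3.139, 0.002, 0.089]
wrist_force: [0.2, 0.4, -0.4]
width: 0.0497
finger_force: 0.0
```

Call:
{"name": "servo_tool", "arguments": {"commands": [0,0,0,0,0,0,0.03,0,0,0,0,0,0,0.015,0,0,0,0,0,0,0.015,0,0,0,0,0,0,0.015,0,0,0,0,0,0,0.015]}}

```text
time: 18.65
tool_pos: [0.4789, -0.2345, 0.0853]
ee_rot: [-3.141, -0.0, 0.089]
wrist_force: [1.0, -2.9, 2.6]
width: 0.0297
finger_force: 30.0
```

Call:
{"name": "servo_tool", "arguments": {"commands": [0.001,0,-0.014,0,0,0,0.015,0.004,0,-0.028,0,0,0,0.015,0.007,0,-0.041,0,0,0,0.015,0.013,0,-0.054,0,0,0,0.015,0.019,0,-0.067,0,0,0,0.015,0.027,0,-0.078,0,0,0,0.015,0.0355,0,-0.089,0,0,0,0.015,0.045,0,-0.099,0,0,0,0.015,0.056,0,-0.108,0,0,0,0.015,0.0675,0,-0.116,0,0,0,0.015]}}

```text
time: 19.9
tool_pos: [0.5436, -0.2289, 0.1987]
ee_rot: [-3.139, 0.009, 0.087]
wrist_force: [-2.6, -4.4, -2.6]
width: 0.0299
finger_force: 30.0
```

Call:
{"name": "servo_tool", "arguments": {"commands": [0.0125,0,-0.0065,0,0,0,0.015,0.025,0,-0.012,0,0,0,0.015,0.0385,0,-0.016,0,0,0,0.015,0.0525,0,-0.0185,0,0,0,0.015,0.0665,0,-0.02,0,0,0,0.015,0.0665,0,-0.02,0,0,0,0.015,0.0665,0,-0.02,0,0,0,0.015,0.0665,0,-0.02,0,0,0,0.015]}}

```text
time: 20.9
tool_pos: [0.6123, -0.2231, 0.2212]
ee_rot: [3.141, -0.0, 0.088]
wrist_force: [0.9, -4.4, 4.5]
width: 0.0295
finger_force: 30.0
```

```bash
python3 - <<'E'
from h import *
from bench import snapshot
import cv2
p,r=now()
a=snapshot('side')['img'][70:220,200:400]; b=snapshot('top')['img'][120:270,220:420]
cv2.imwrite('pics/pan4.png',np.hstack([cv2.resize(i,(400,300),interpolation=2) for i in (a,b)]))
E
```

```text
t 20.9 [ 0.6123 -0.2231  0.2212] [ 3.141 -0.     0.088] F [ 0.9 -4.4  4.5] w 0.0295
```

View pics/pan4.png

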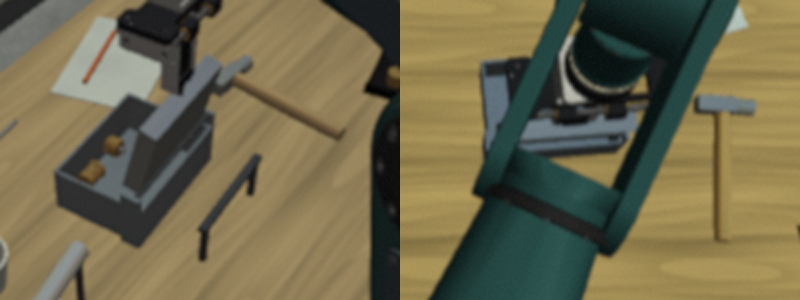

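Both parts are in the hopper at (90,170) and (112,143), so I'm lowering the pan along the reverse arc.

Call:
{"name": "servo_tool", "arguments": {"commands": [-0.014,0,0.0015,0,0,0,0.015,-0.028,0,0.004,0,0,0,0.015,-0.0415,0,0.008,0,0,0,0.015,-0.054,0,0.0135,0,0,0,0.015,-0.0665,0,0.02,0,0,0,0.015,-0.078,0,0.028,0,0,0,0.015,-0.089,0,0.037,0,0,0,0.015,-0.0985,0,0.047,0,0,0,0.015,-0.107,0,0.058,0,0,0,0.015,-0.115,0,0.069,0,0,0,0.015]}}

```text
time: 22.25
tool_pos: [0.4987, -0.2328, 0.1514]
ee_rot: [-3.142, -0.003, 0.089]
wrist_force: [5.3, -4.9, -0.2]
width: 0.0297
finger_force: 30.0
```

Call:
{"name": "servo_tool", "arguments": {"commands": [-0.0065,0,0.0125,0,0,0,0.015,-0.012,0,0.026,0,0,0,0.015,-0.0155,0,0.039,0,0,0,0.015,-0.018,0,0.053,0,0,0,0.015,-0.019,0,0.062,0,0,0,0.015,-0.019,0,0.067,0,0,0,0.015,-0.019,0,0.068,0,0,0,0.015,-0.019,0,0.068,0,0,0,0.015]}}

```text
time: 23.25
tool_pos: [0.4787, -0.2345, 0.0868]
ee_rot: [3.141, -0.001, 0.089]
wrist_force: [-4.5, -2.5, 13.8]
width: 0.0296
finger_force: 30.0
```

Call:
{"name": "servo_tool", "arguments": {"commands": [0,0,0.002,0,0,0,0.015,0,0,0.003,0,0,0,0.015,0,0,0.003,0,0,0,0.015]}}

```text
time: 23.62
tool_pos: [0.4788, -0.2345, 0.0866]
ee_rot: [3.14, -0.001, 0.089]
wrist_force: [-9.2, -0.0, 25.9]
width: 0.0293
finger_force: 30.0
```

Call:
{"name": "servo_tool", "arguments": {"commands": [0,0,-0.002,0,0,0,0.03,0,0,-0.002,0,0,0,0.05,0,0,-0.002,0,0,0,0.052,0,0,-0.002,0,0,0,0.052,0,0,-0.03,0,0,0,0.052,-0.02,0,-0.08,0,0,0,0.052,-0.06,0,-0.12,0,0,0,0.052,-0.1,0,-0.13,0,0,0,0.052,-0.1,0,-0.13,0,0,0,0.052]}}

```text
time: 24.75
tool_pos: [0.378, -0.243, 0.2117]
ee_rot: [-3.141, -0.0, 0.087]
wrist_force: [-1.0, 1.0, -0.9]
width: 0.052
finger_force: 0.0
```

```bash
python3 - <<'E'
from h import *
from bench import snapshot
import cv2
p,r=now()
a=snapshot('side')['img'][70:220,200:400]; b=snapshot('top')['img'][120:270,220:420]
cv2.imwrite('pics/pan5.png',np.hstack([cv2.resize(i,(400,300),interpolation=2) for i in (a,b)]))
E
```

```text
t 24.75 [ 0.378  -0.243   0.2117] [-3.141 -0.     0.087] F [-1.   1.  -0.9] w 0.052
```

View pics/pan5.png

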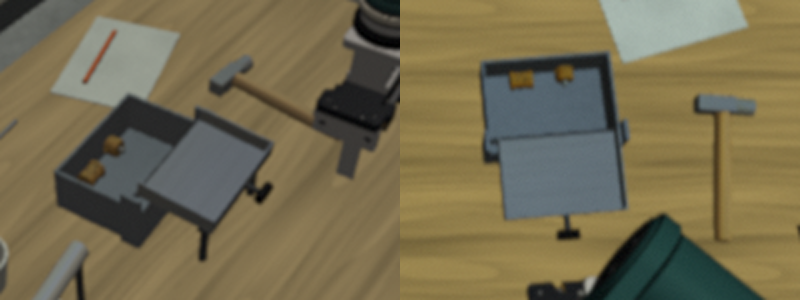

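The pan is down and released. Both parts lie in the hopper, at (521,79) and (565,73) in the top crop.

```bash
python3 -c "
from bench import close_job
print(close_job())"
```

```text
the job is handed in; nothing more can be done
None
```

The drum and barrel are in the hopper, the pan is fully down and released, and the last pictures show the bracket still in its compartment; the job is handed in, and no score was returned.

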